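Fit and lock the rail clamp's lever

TASK

Fit the loose clamp lever onto the splined spindle of the rail clamp, its arm anticlockwise of the raised ridge by as much as the spindle is turned, feeling gently for the splines without forcing it, until its hub sits fully down on the collar. Then swing the lever clockwise, seen from above, until its arm comes up gently against the clamp's stop post and lies over the ridge; let go, and leave the other things on the table where they are.

Things in the scene. Friction and masses are not known exactly. Their poses are not given: they have to be found in the camera images.
- lever: Loose bare-metal clamp lever, 0.3 kg (varies), lying flat on a 12 mm thick blue board, right way up for fitting. Square hub 42 x 42 x 30 mm high; origin at the centre of the hub's underside, z up. A flat arm (22 mm wide, 10 mm thick, flush with the underside) runs along +x to x = 127 mm. Hub flats at y = +-21 mm are free to grip at full height; centre of mass near x = 25 mm.
- hub_top (a point): Centre of the hub's top face, on the bore's axis, 30 mm above the lever's origin. The through bore is a plus sign: two crossing slots 10 mm wide and 34 mm long, along the lever's x and y, so it fits the splines every 90 degrees.
- lever_grip (a point): Point on the lever's arm under the axis of its upright black handgrip (22 mm diameter, rises to 55 mm above the underside), 115 mm from the hub's axis along the lever's +x, 10 mm above the underside.
- clamp: Fixed dark cast rail clamp, 100 (x) x 130 (y) x 40 mm high, an aluminium rail 36 mm high through its +y side (x = -130 to 170 mm, y = 57 to 87 mm). Origin at the centre of its underside on the table, z up, below the spindle's axis. Pressing or wrenching lever against clamp or spindle with over 50 N damages the splines.
- ridge (a point): Middle of the raised ridge (8 mm wide, 3 mm high) on the clamp's top, 48 mm from the spindle's axis along the clamp's -y, 43 mm above its underside. The final arm lies straight over it, its side against the stop post: a fixed pin, 12 mm in diameter, axis at clamp x = -17, y = -53 mm, rising to 62 mm. One spline (90 degrees) off, the arm cannot reach the post.
- seat (a point): Centre of the top of the 64 mm diameter, 8 mm high collar, on the spindle's axis, 48 mm above the clamp's underside: the hub's underside rests here when fully home. Axes as the clamp's. A hub turned on top of the splines may catch their edges and drag the spindle round; it stays where dragged, and turning back slightly lets the hub drop in.
- spline_top (a point): On the spindle's axis at the splines' upper end, 72 mm above the clamp's underside; axes as the clamp's, it does not turn with the spindle. The bare steel upright spindle has four straight splines in a plus sign (two crossing bars 31 mm long, 8.5 mm wide) from the collar up to here. Fitted, the lever has about 0.05 rad and 0.7 mm of play.
- pilot_top (a point): Tip of the round pilot above the splines, 91 mm above the clamp's underside: 13.2 mm diameter to 84 mm, then tapering to 5 mm; it centres the hub (0.5 mm play). The spindle turns stiffly (0.2 N m, stays put). It starts 0.3 to 1.35 rad anticlockwise of splines along clamp x and y (limit 1.5), unmeasured: see or feel it. Fit the arm that same angle anticlockwise of the ridge.
- sander: Bystander: a random orbit sander standing on its red 125 mm disc, 127 mm high, dust spout along its +x to 115 mm; origin at the centre of its underside.
- offcut: Bystander: a wood offcut 60 x 110 x 28 mm, lying flat; origin at the centre of its underside.
- wrench: Bystander: an open-ended wrench lying along its x; origin at its underside.
Not all that is in view belongs to the job. Several things have the shape of the lever; the one meant has the colours described above.

How it is judged (in metres and radians):
On the way, in this order (a step that is already met when the one before it is completed fails the run):
1. the lever's hub is fully down on the collar, its arm still anticlockwise of the ridge (horizontal distance between lever and seat below 0.004 m and z of lever in the frame of clamp below 0.051 m and angle between lever's own z axis and vertical below 0.08 rad and x of lever_grip in the frame of clamp above 0.022 m and y of lever_grip in the frame of clamp below -0.04 m), for 0.2 s.
2. the seated lever is turned to the stop, arm over the ridge (horizontal distance between lever and seat below 0.004 m and z of lever in the frame of clamp below 0.051 m and angle between lever's own z axis and vertical below 0.08 rad and y of lever_grip in the frame of clamp below -0.1 m and x of lever_grip in the frame of clamp between -0.012 and 0.011 m), for 0.2 s.
At the end, for the whole second after the job is handed in: The hub's underside is within 3 mm of the collar and 4 mm of the spindle's axis, the lever tilted less than 0.08 rad, its arm against the stop post, over the ridge (handgrip axis between 12 mm past and 11 mm short of the ridge's centre line), at rest and released (all of step 2 and linear speed of lever below 0.02 m/s and contact force between lever and the fingers below 0.1 N); the robot touches nothing.
It fails at once if the lever is pressed, jammed or wrenched against the clamp or its spindle with more than 50 N (contact force between lever and clamp above 50 N).
It fails at once if a bystander is moved more than 25 mm (distance of any of sander, offcut, wrench from where it was at the start of the episode above 0.025 m).
It also fails if it takes over 72 s, if anything falls off the work surface, if the arm or the gripper's body presses on something with over 40 N, if the wrist force passes 120 N, or if a joint passes its speed limit or range.

ROBOT

A 6-joint arm with a two-finger parallel gripper is mounted at the origin on the work surface. World frame = base frame: x ahead of the robot, y to its left, z up, the work surface at z = 0. Lengths are in mm, angles in rad, forces in N, time in s.
With the tool pointing down it reaches from about 325 to 775 mm from the base axis. Payload 9.3 kg.
Tool frame: the origin (TCP) lies midway between the tips of the shut fingers; the grasp point (between the pads) lies 19 mm behind it; z points along the fingers, y is the line along which they close (so a half turn about z gives the same grasp; the last joint's range is limited). The gripper opens to 85 mm and grips with 20 to 120 N. Pads are 22 mm wide; open, the fingers measure 114 mm over their backs; the gripper's body (76 mm by 85 mm) begins 54 mm behind the grasp point. The pads swing forward as they close: fully open they stand 13 mm farther back than shut.
Start: joints at [-1.322, 0.259, 0.021, 1.334, 0, 1.418], TCP at [215.085, -506.197, 231.279] pointing down, gripper open.
Joint ranges: [-3.04, 3.04], [-0.91, 1.82], [-1.04, 1.36], [-1.92, 1.95], [-1.52, 1.45], [-3.14, 3.14]. Speed limits (rad/s): [2.22, 2.22, 2.79, 3.14, 3.14, 3.14].

INTERFACE

Orientations are given as [roll, pitch, yaw] about the fixed x, y, z axes, in that order (R = Rz(yaw) Ry(pitch) Rx(roll)).
In Python, from workcell import manip gives the robot as it stands.
- The arm moves only by the tool move_arm, never from a script. Its argument "rows" is a list of rows, each a list of 7 numbers: the shift along the tool's x, y, z in units of 60 mm (1.0 is 60 mm), then the turn, a rotation vector about the tool's x, y, z in units of 8 degrees (1.0 is 8 degrees), then the closure, from -1 (fully open) to 1 (shut). A call has 1 to 10 rows; each row is the pose to reach, as a shift and turn from the pose commanded when the call began, along the tool's axes at that moment; what a row does not reach only later rows make up. A row lasts 1/8 s, in which the tool goes at most 62.5 mm and 10.7 degrees, less where a joint would pass 70% of its speed; a pose out of reach is approached as far as the arm can. A call with a gripper value outside its range is refused whole. The fingers move at their own pace and stop on an object; "squeeze" is the grip in N (left out, the last holds). Time passes only in rows, so rows that repeat a pose let the fingers close. It gives the time, the measured TCP pose, the force, the opening and the grip force at its end, in the units of the state.
- manip.get_obs(): the state, without advancing time (a new reading comes with each control period).
- manip.read_camera(name): name is "side" or "top" or "wrist"; returns a dict with "color" (400x640x3 uint8, red, green, blue), "vertical_fov" (degrees; the focal length in pixels is half the picture's height over the tangent of half this angle, whatever the lens; pixels are square), "cx", "cy" (the principal point, pixels), "position" and "orientation" of the camera in the world; the wrist camera has in their place "tool_from_camera" (4x4, takes a point from camera to tool coordinates, whose origin is the TCP and whose axes are the flange's). Camera axes: x right, y down, z forward; pixel columns grow to the right and rows downward; lengths in mm; the calibration is good to about 2 mm. A picture is of the moment at which its call begins: read the wrist's pose just before it. There is no depth.
- manip.close_job(): hands the job in; it is judged then, once.
The state is a dict: "time": time; "joints": joint angles; "dq": joint speeds; "effort": joint torques, N m; "tool_pos": TCP position; "eef_rot": TCP orientation; "wrist_force": force on the tool from outside, world axes, zero at the start; "moment": the same for the moment, N m; "gripper_width": opening from 0.0 (shut) to 1.0 (fully open); "grasp_force": force on a finger pad.
Only numpy, scipy, OpenCV 4.12 (cv2) and the standard library are available. Lean on these libraries where they do the work, as an engineer would, in place of code of your own. Each camera call takes 0.05 s, during which the arm holds its last target. There are 200 camera calls.

## Working session

There is one attempt and no reset: what is moved stays moved. The work goes in short steps, Python scripts to look and compute and a tool call to move; the robot and the scene stay as the last step left them, time stands still between calls to the robot, and variables do not carry over. Pictures are saved under pics/ and viewed, at most 10 in all, crops included, and the job is handed in when it is done.

Besides the shell and the picture viewer there is one more tool, called after "Call:" by a JSON object that holds its "method" and its "body". move_arm: Moves the arm, as the interface text tells. Its arguments: {"type":"object","properties":{"rows":{"type":"array"},"squeeze":{"type":"number"}},"required":["rows"]}

```bash
mkdir -p pics; ls; python3 - <<'E'
from workcell import manip
import cv2,numpy as np,pickle
o=manip.get_obs();print(o)
d={}
for n in("side","top","wrist"):
    c=manip.read_camera(n);d[n]=c
    cv2.imwrite(f"pics/{n}0.png",c["color"][:,:,::-1])
    print(n,{k:np.round(v,4).tolist() if not np.isscalar(v) else v for k,v in c.items() if k!="color"})
pickle.dump((o,d),open("d0.pkl","wb"))
E
```

```text
pics
{'time': 0.0, 'joints': array([-1.32160997e+00,  2.59196155e-01,  2.07495612e-02,  1.33368323e+00,
        1.38673541e-05,  1.41820131e+00]), 'dq': array([ 0.00101211,  0.00194381,  0.00122091, -0.00219958,  0.00163592,
       -0.0018468 ]), 'effort': array([-4.26141458e-03, -5.55633724e+01,  3.44531214e+01,  1.38164542e-02,
       -3.90575235e-05, -6.90551243e-07]), 'tool_pos': array([ 215.01472117, -505.92743459,  230.65920639]), 'eef_rot': array([-3.14027676e+00, -2.16401822e-04,  4.01781217e-01]), 'wrist_force': array([ 1.02528143,  0.49975614, -0.48769075]), 'moment': array([-0.00583831, -0.05017736,  0.04219714]), 'grasp_force': 0.0, 'gripper_width': 1.0005128351807853}
side {'vertical_fov': 46.79194996377326, 'cx': 327.19378976278244, 'cy': 198.5907688704791, 'position': [225.0148, 760.1744, 1065.525], 'orientation': [-2.4716, -0.0063, -2.7356]}
top {'vertical_fov': 47.0286241834105, 'cx': 323.5440354023599, 'cy': 201.31064491598644, 'position': [388.8592, 50.774, 1141.5468], 'orientation': [-3.0297, -0.0086, -1.5839]}
wrist {'vertical_fov': 68.03053666695075, 'cx': 319.87640769929726, 'cy': 202.12641925602588, 'tool_from_camera': [[-0.0004, -0.9492, -0.3146, 81.1101], [1.0, -0.0006, 0.0007, 0.8698], [-0.0009, -0.3146, 0.9492, -142.9036], [0.0, 0.0, 0.0, 1.0]]}
```

View pics/top0.png

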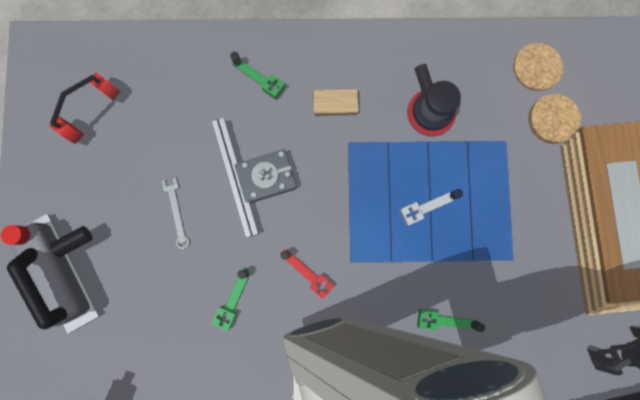

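View pics/side0.png

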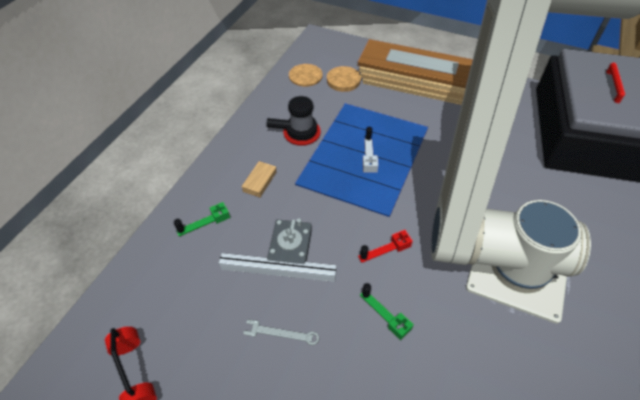

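The top view shows these lever-shaped candidates: bare-metal with black grip on the blue board at (412,213), green at (272,86), (225,318) and (430,320), red at (320,286). I choose the bare-metal one on the blue board. The clamp is at (265,175), with its ridge pointing right to (285,170).

```bash
cat > h.py <<'E'
import numpy as np,cv2
from scipy.spatial.transform import Rotation as R
def pose(c,o=None):
    if "position" in c: return R.from_euler("xyz",c["orientation"]).as_matrix(),np.array(c["position"])
    T=np.array(c["tool_from_camera"]);Rt=R.from_euler("xyz",o["eef_rot"]).as_matrix()
    return Rt@T[:3,:3],Rt@T[:3,3]+o["tool_pos"]
def foc(c): return 200/np.tan(np.radians(c["vertical_fov"])/2)
def ray(c,u,v,z,o=None):
    M,p=pose(c,o);f=foc(c)
    d=M@np.array([(u-c["cx"])/f,(v-c["cy"])/f,1]);return p+d*(z-p[2])/d[2]
def proj(c,P,o=None):
    M,p=pose(c,o);q=M.T@(np.array(P,float)-p);return foc(c)*q[:2]/q[2]+[c["cx"],c["cy"]]
E
python3 - <<'E'
import pickle,cv2,numpy as np
from h import *
o,d=pickle.load(open("d0.pkl","rb"));c=d["top"];im=c["color"]
for n,(u,v,z) in dict(hub=(412,213,42),grip=(456,194,67),spind=(266,174,60),ridge=(287,170,43)).items(): print(n,ray(c,u,v,z).round(1))
s=d["side"]
for n,(u,v,z) in dict(hub=(370,160,42),grip=(368,131,67),coll=(290,240,48)).items(): print(n,ray(s,u,v,z).round(1))
a=cv2.resize(im[155:245,390:480],(540,540),interpolation=cv2.INTER_CUBIC)
a=im[135:225,210:300];b=im[160:250,395:485];e=s["color"][205:285,215:345]
f=lambda x,w,h:cv2.resize(x,(w,h),interpolation=cv2.INTER_CUBIC)
top=np.hstack([f(a,400,400),f(b,400,400)])
cv2.imwrite("pics/crop0.png",top[:,:,::-1])
E
```

```text
hub [ 481.4 -172.6   42. ]
grip [ 523.  -273.2   67. ]
spind [577.3 176.1  60. ]
ridge [589.5 127.3  43. ]
hub [ 479.4 -176.1   42. ]
grip [ 521.2 -267.2   67. ]
coll [572.2 183.1  48. ]
```

View pics/crop0.png

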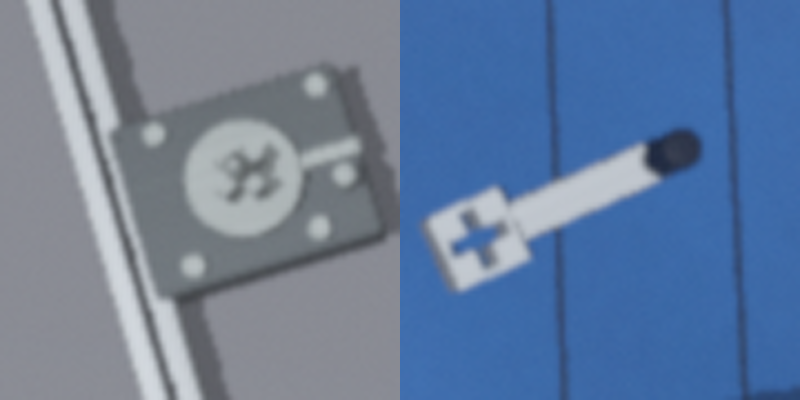

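The close crop confirms the bare-metal lever with the black grip, hub at crop (478,238) and arm pointing right and slightly up. On the clamp the ridge points right and slightly up, and the splines are turned to roughly half-way. I'll move above the lever with the camera on the side away from its arm.

Call:
{"method": "move_arm", "body": {"rows": [[6.24, -3.36, 1.35, 0, 0, -11.2, -1], [6.24, -3.36, 1.35, 0, 0, -11.2, -1], [6.24, -3.36, 1.35, 0, 0, -11.2, -1], [6.24, -3.36, 1.35, 0, 0, -11.2, -1], [6.24, -3.36, 1.35, 0, 0, -11.2, -1], [6.24, -3.36, 1.35, 0, 0, -11.2, -1], [6.24, -3.36, 1.35, 0, 0, -11.2, -1], [6.24, -3.36, 1.35, 0, 0, -11.2, -1], [6.24, -3.36, 1.35, 0, 0, -11.2, -1], [6.24, -3.36, 1.35, 0, 0, -11.2, -1]]}}

```text
time: 1.4
tool_pos: [480.8, -173.9, 150.1]
eef_rot: [-3.141, -0.0, 1.966]
wrist_force: [0.2, 0.4, -0.5]
gripper_width: 1.002
grasp_force: 0.0
```

```bash
python3 - <<'E'
from workcell import manip
import pickle
from h import *
o=manip.get_obs();c=manip.read_camera("wrist");pickle.dump((o,c),open("d1.pkl","wb"))
im=c["color"];cv2.imwrite("pics/w1.png",im[:,:,::-1])
print(o["time"],o["tool_pos"],o["eef_rot"],o["dq"].round(3))
h=cv2.cvtColor(im,cv2.COLOR_RGB2HSV)
m=((h[...,1]<60)&(h[...,2]>120)).astype(np.uint8)
n,l,s,ce=cv2.connectedComponentsWithStats(m)
for i in range(1,n):
    if s[i,4]>300: print(s[i],ce[i].round(1))
print(proj(c,[481,-174,42],o),proj(c,[522,-270,67],o))
E
```

```text
1.4 [ 480.82654583 -173.94911999  150.05630262] [-3.14129107e+00 -3.62757511e-04  1.96553724e+00] [-0.01  -0.002  0.001 -0.    -0.001  0.037]
[    0     0   110   218 10069] [39.3 64.2]
[  321     0   319   400 47077] [552.8 141.3]
[ 295  171   49  123 3635] [319.4 220.7]
[    0   188   171   212 20453] [ 68.  292.1]
[188 259  37  54 506] [204.8 286.3]
[414 260  39  53 596] [434.9 286.2]
[135 376  40  24 680] [155.2 389.6]
[466 376  40  24 678] [484.5 389.6]
[319.8181972  198.60522443] [320.88227534 314.9177791 ]
```

View pics/w1.png

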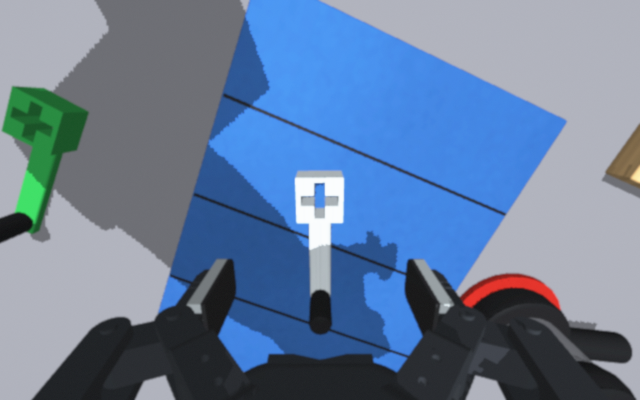

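The wrist view shows the lever hub top at (320,200), with its arm straight down to the grip at (320,312). The sander is well to the right. Next I measure the hub centre and arm direction.

```bash
python3 - <<'E'
import pickle
from h import *
o,c=pickle.load(open("d1.pkl","rb"));im=c["color"].astype(int)
for u in (305,335): print(u,[(v,int(im[v,u].sum())) for v in list(range(166,184))+list(range(217,230))])
h=cv2.cvtColor(c["color"],cv2.COLOR_RGB2HSV)
m=((h[...,1]<60)&(h[...,2]>90))
A=[]
for v in list(range(180,222,6))+list(range(230,290,8)):
    x=np.where(m[v,270:370])[0]+270
    if len(x):
        z=42 if v<225 else 22
        p=ray(c,(x.min()+x.max())/2,v,z,o);print(v,x.min(),x.max(),p.round(1));A.append(p)
A=np.array(A)[:,:2];d=A-A.mean(0);w=np.linalg.svd(d)[2][0];print("yaw",np.arctan2(*(w*np.sign(-w[1]))[::-1]), "toolx+pi",o["eef_rot"][2]-np.pi)
E
```

```text
305 [(166, 454), (167, 453), (168, 454), (169, 463), (170, 493), (171, 515), (172, 523), (173, 526), (174, 528), (175, 526), (176, 546), (177, 645), (178, 731), (179, 755), (180, 758), (181, 758), (182, 758), (183, 758), (217, 757), (218, 757), (219, 755), (220, 757), (221, 754), (222, 731), (223, 623), (224, 488), (225, 444), (226, 442), (227, 440), (228, 443), (229, 445)]
335 [(166, 449), (167, 449), (168, 451), (169, 465), (170, 504), (171, 523), (172, 527), (173, 525), (174, 525), (175, 526), (176, 558), (177, 671), (178, 742), (179, 757), (180, 758), (181, 758), (182, 758), (183, 758), (217, 758), (218, 758), (219, 758), (220, 758), (221, 754), (222, 724), (223, 581), (224, 463), (225, 442), (226, 439), (227, 441), (228, 445), (229, 445)]
180 295 343 [ 473.8 -158.6   42. ]
186 295 343 [ 475.9 -163.6   42. ]
192 296 343 [ 478.4 -168.5   42. ]
198 296 343 [ 480.5 -173.6   42. ]
204 296 342 [ 482.3 -179.    42. ]
210 296 342 [ 484.5 -184.2   42. ]
216 296 342 [ 486.7 -189.6   42. ]
230 309 330 [ 495.8 -210.3   22. ]
238 309 330 [ 499.1 -218.4   22. ]
246 309 330 [ 502.5 -226.6   22. ]
254 309 330 [ 506. -235.   22.]
262 310 330 [ 510.1 -243.3   22. ]
270 310 330 [ 513.7 -252.    22. ]
278 310 330 [ 517.4 -260.9   22. ]
286 310 330 [ 521.1 -270.    22. ]
yaw -1.1688742816566235 toolx+pi -1.1760554164505272
```

Call:
{"method": "move_arm", "body": {"rows": [[-0.03, 0, 0.8, 0, 0, 0, -1], [-0.03, 0, 1.6, 0, 0, 0, -1], [-0.03, 0, 2.0, 0, 0, 0, -1], [-0.03, 0, 2.25, 0, 0, 0, -1], [-0.03, 0, 2.25, 0, 0, 0, -1], [-0.03, 0, 2.25, 0, 0, 0, 1], [-0.03, 0, 2.25, 0, 0, 0, 1], [-0.03, 0, 2.25, 0, 0, 0, 1], [-0.03, 0, 2.25, 0, 0, 0, 1], [-0.03, 0, 2.25, 0, 0, 0, 1]], "squeeze": 60}}

```text
time: 2.7
tool_pos: [481.9, -176.2, 16.3]
eef_rot: [3.141, 0.001, 1.965]
wrist_force: [-2.1, 0.9, 5.3]
gripper_width: 0.481
grasp_force: 61.5
```

Call:
{"method": "move_arm", "body": {"rows": [[0, 0, 0, 0, 0, 0, 1], [0, 0, 0, 0, 0, 0, 1], [0, 0, 0, 0, 0, 0, 1]]}}

```text
time: 3.08
tool_pos: [481.9, -176.2, 16.2]
eef_rot: [3.141, 0.001, 1.965]
wrist_force: [-0.8, 0.3, 6.0]
gripper_width: 0.48
grasp_force: 61.5
```

Call:
{"method": "move_arm", "body": {"rows": [[0, 0, -1.0, 0, 0, 0, 1], [0, 0, -2.0, 0, 0, 0, 1], [0.7, 0.8, -2.4, 0, 0, 0, 1], [1.4, 1.6, -2.4, 0, 0, -1.2, 1], [2.1, 2.4, -2.4, 0, 0, -2.4, 1], [2.8, 3.2, -2.3, 0, 0, -3.5, 1], [3.4, 4.0, -2.1, 0, 0, -4.2, 1], [3.74, 4.42, -1.9, 0, 0, -4.2, 1], [3.74, 4.42, -1.9, 0, 0, -4.2, 1], [3.74, 4.42, -1.9, 0, 0, -4.2, 1]]}}

```text
time: 4.32
tool_pos: [639.6, 133.2, 129.1]
eef_rot: [-3.141, -0.001, 2.552]
wrist_force: [0.7, -0.3, -3.4]
gripper_width: 0.478
grasp_force: 63.1
```

```bash
python3 - <<'E'
from workcell import manip
import pickle
from h import *
o=manip.get_obs();c=manip.read_camera("wrist");t=manip.read_camera("top");pickle.dump((o,c,t),open("d2.pkl","wb"))
im=c["color"]
print(o["time"],o["tool_pos"],o["eef_rot"],o["dq"].round(3))
p=proj(c,[575,178,60],o);print(p)
cv2.imwrite("pics/w2.png",cv2.resize(im[:,120:520],(600,600),interpolation=cv2.INTER_CUBIC)[:,:,::-1])
E
```

```text
4.325 [639.60457769 133.17361466 129.0741533 ] [-3.14082464e+00 -5.19300222e-04  2.55232618e+00] [-0.021 -0.018 -0.003 -0.    -0.002  0.002]
[322.53818771 105.92111236]
```

View pics/w2.png

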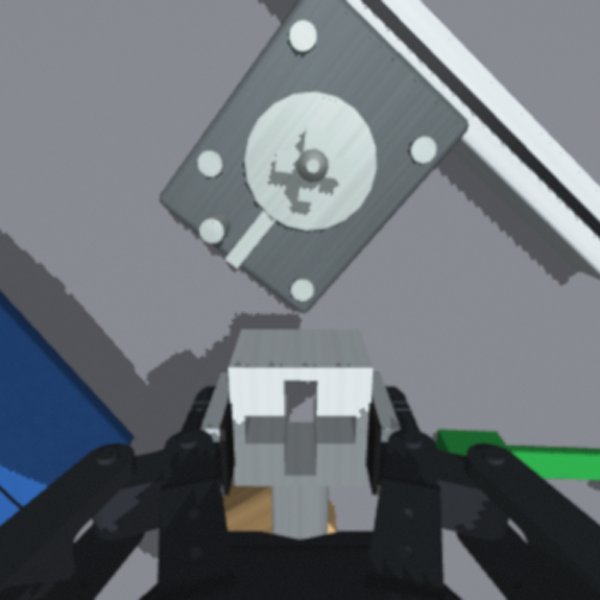

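The clamp is seen from above: collar centre at crop (311,161), pilot tip at (313,162), ridge running to (235,265), stop post at (211,230). The hub is held square at (302,425). I'll enlarge the splines with more contrast.

```bash
python3 - <<'E'
import pickle
from h import *
o,c,t=pickle.load(open("d2.pkl","rb"));im=c["color"]
g=cv2.cvtColor(im[58:162,275:379],cv2.COLOR_RGB2GRAY)
g=cv2.createCLAHE(6,(3,3)).apply(cv2.resize(g,(600,600),interpolation=cv2.INTER_CUBIC))
cv2.imwrite("pics/w2b.png",g)
# bolts/collar by mask
h=cv2.cvtColor(im,cv2.COLOR_RGB2HSV);print(im[100,300],im[107,345],im[85,320])
E
```

```text
[193 206 204] [199 213 211] [201 216 214]
```

View pics/w2b.png

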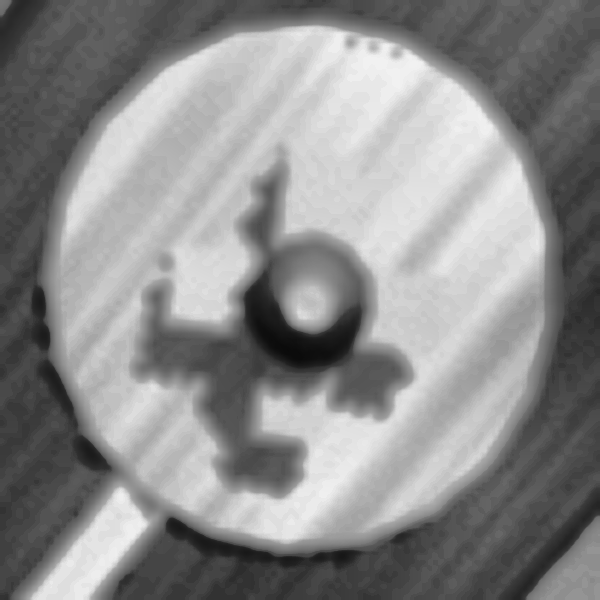

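The shadow outlines the splines. The upward spline's left edge runs (283,150) to (265,250) and the left spline's lower edge runs (170,320) to (240,330), so the plus is turned about 8 to 10 degrees clockwise in this picture. Next I'll put numbers on the spindle axis, ridge and splines.

```bash
python3 - <<'E'
import pickle
from h import *
o,c,t=pickle.load(open("d2.pkl","rb"));im=c["color"]
g=cv2.cvtColor(im,cv2.COLOR_RGB2GRAY)
m=(g>160).astype(np.uint8);m[:40]=0;m[190:]=0
cs,_=cv2.findContours(m,cv2.RETR_EXTERNAL,cv2.CHAIN_APPROX_NONE)
B=[]
for k in cs:
    a=cv2.contourArea(k)
    if a<60: continue
    (x,y),r=cv2.minEnclosingCircle(k)
    print(a,x,y,r,cv2.boundingRect(k))
    if a>1500 and abs(x-327)<40:
        w=np.array([ray(c,*p,48,o)[:2] for p in k[:,0]])
        # robust circle radius 32 (drop ridge)
        q=w.mean(0)
        for _ in range(30):
            d=w-q;n=np.linalg.norm(d,axis=1);ok=abs(n-np.median(n))<1.5;e=cv2.fitEllipse(w[ok].astype(np.float32));q=np.array(e[0])
        print("collar",q,e,ok.mean())
# pilot tip
f=lambda X,Y:(275+X*104/600,58+Y*104/600)
print("tip",ray(c,*f(308,305),91,o).round(1))
P=lambda X,Y,z=72:ray(c,*f(X,Y),z,o)[:2]
for a,b in(((265,250),(283,150)),((240,330),(170,320))):
    d=P(*b)-P(*a);print("edge",np.degrees(np.arctan2(d[1],d[0])))
# ridge end & base, rail edge in top & wrist
f2=lambda X,Y:(120+X/1.5,Y/1.5)
r=ray(c,*f2(235,265),43,o)[:2];print("ridge end",r)
gg=[]
for v in range(150,176):
    x=np.where((g[v,265:310]>150))[0]
    if len(x): gg.append(((x+265).mean(),v))
w=np.array([ray(c,u,v,43,o)[:2] for u,v in gg]);d=w-w.mean(0);s=np.linalg.svd(d);print(gg[::5],"ridge dir",np.degrees(np.arctan2(s[2][0][1],s[2][0][0])),s[1],w.mean(0))
# rail edges wrist: bolts at 4 corners
E
```

```text
175.5 260.5 153.5 7.905794143676758 (253, 146, 16, 16)
191.5 258.81011962890625 108.69620513916016 8.587807655334473 (252, 101, 16, 17)
208.5 402.2272644042969 99.31818389892578 8.768238067626953 (394, 91, 17, 18)
6583.5 313.65582275390625 122.62556457519531 66.1404037475586 (271, 61, 100, 117)
collar [578.37719727 179.53991699] ((578.377197265625, 179.5399169921875), (62.364593505859375, 62.50828552246094), 37.92296600341797) 0.780564263322884
2952.0 484.5 102.5 94.21527862548828 (414, 40, 143, 133)
2479.5 463.5314636230469 111.5314712524414 101.16087341308594 (392, 40, 147, 149)
tip [578.9 179.2  91. ]
edge 135.51449335869626
edge -131.59608287673436
ridge end [599.35878339 118.33960524]
[(np.float64(288.6470588235294), 150), (np.float64(284.3888888888889), 155), (np.float64(284.1333333333333), 160), (np.float64(282.0), 165), (np.float64(278.0), 170), (np.float64(276.5), 175)] ridge dir -60.786673422866144 [33.73688642  3.50413551] [592.66560086 128.61010626]
```

```bash
python3 - <<'E'
import pickle
from h import *
o,c,t=pickle.load(open("d2.pkl","rb"))
q=np.array([578.4,179.5]);A=lambda d:np.degrees(np.arctan2(d[1],d[0]))
p=ray(c,260.5,153.5,62,o)[:2]-q;print("post",p,np.linalg.norm(p),A(p)+107.8)
g=cv2.cvtColor(c["color"],cv2.COLOR_RGB2GRAY).astype(int)
# rail outer edge: bright->table transition on right side, top plane z=36
for lo,hi in((395,560),):
    L=[]
    for v in range(5,170,3):
        x=np.where(g[v,360:600]>170)[0]+360
        if len(x): L.append((x.max(),v))
    L=np.array(L);print(L[::8].tolist())
    w=np.array([ray(c,u,v,36,o)[:2] for u,v in L],np.float32);l=cv2.fitLine(w,cv2.DIST_HUBER,0,.01,.01).ravel();print("rail wrist",A(l[:2]))
g=cv2.cvtColor(t["color"],cv2.COLOR_RGB2GRAY).astype(int)
L=[]
for v in range(128,228,3):
    x=np.where(g[v,205:262]>185)[0]+205
    if len(x): L.append((x.min(),v))
L=np.array(L);print(L[::6].tolist())
w=np.array([ray(t,u,v,36)[:2] for u,v in L],np.float32);l=cv2.fitLine(w,cv2.DIST_HUBER,0,.01,.01).ravel();print("rail top",A(l[:2]))
# bolts far apart: pairwise dirs
b=[ray(c,u,v,42,o)[:2] for u,v in((321.5,24),(402.2,99.3),(259,108.7),(321.5,193))]
for i,j in((0,1),(2,3),(0,2),(1,3)): print(i,j,A(b[j]-b[i]),np.linalg.norm(b[j]-b[i]))
# hub in hand
gg=cv2.cvtColor(c["color"],cv2.COLOR_RGB2GRAY).astype(int)
print([(v,gg[v,285],gg[v,355]) for v in range(214,250,2)])
E
```

```text
post [ -1.16228246 -55.77888279] 55.790990902663985 16.606282226105932
[[405, 5], [428, 29], [451, 53], [474, 77], [497, 101], [520, 125], [543, 149]]
rail wrist 16.555553
[[215, 128], [219, 146], [215, 164], [213, 182], [212, 200], [211, 218]]
rail top -4.511159
0 1 16.91958258926774 76.57202197164746
2 3 1.685060442950607 79.95047134595457
0 2 -73.76622250775273 71.8735576898193
1 3 -73.26019157822267 92.87749780300688
[(214, np.int64(84), np.int64(138)), (216, np.int64(86), np.int64(138)), (218, np.int64(89), np.int64(138)), (220, np.int64(126), np.int64(133)), (222, np.int64(131), np.int64(131)), (224, np.int64(130), np.int64(131)), (226, np.int64(131), np.int64(131)), (228, np.int64(131), np.int64(131)), (230, np.int64(131), np.int64(130)), (232, np.int64(131), np.int64(131)), (234, np.int64(131), np.int64(130)), (236, np.int64(132), np.int64(131)), (238, np.int64(132), np.int64(131)), (240, np.int64(131), np.int64(131)), (242, np.int64(124), np.int64(133)), (244, np.int64(146), np.int64(153)), (246, np.int64(221), np.int64(223)), (248, np.int64(227), np.int64(229))]
```

```bash
python3 - <<'E'
import pickle
from h import *
o,c,t=pickle.load(open("d2.pkl","rb"))
g=cv2.cvtColor(c["color"],cv2.COLOR_RGB2GRAY).astype(int)
print([(v,g[v,285],g[v,355]) for v in range(310,336,2)])
T=np.array(c["tool_from_camera"]);f=foc(c)
def tr(u,v,z):
    d=T[:3,:3]@[(u-c["cx"])/f,(v-c["cy"])/f,1];p=T[:3,3];return (p+d*(z-p[2])/d[2]).round(1)
print(tr(320,244.5,-25.8),tr(320,324.5,-25.8))
# bore slot edges from crop: rows 380..475 -> /1.5
print(tr(120+300/1.5,380/1.5,-25.8),tr(320,475/1.5,-25.8))
import math
yaw=o["eef_rot"][2];ux=np.array([math.cos(yaw),math.sin(yaw)]);uy=np.array([math.sin(yaw),-math.cos(yaw)])
off=0.0;y2=math.radians(137);tgt=np.array([578.5,179.4])
d=tgt-o["tool_pos"][:2];print("zero-offset shift units",d@ux/60,d@uy/60)
E
```

```text
[(310, np.int64(143), np.int64(140)), (312, np.int64(143), np.int64(141)), (314, np.int64(142), np.int64(141)), (316, np.int64(142), np.int64(141)), (318, np.int64(142), np.int64(140)), (320, np.int64(143), np.int64(141)), (322, np.int64(140), np.int64(141)), (324, np.int64(97), np.int64(139)), (326, np.int64(80), np.int64(138)), (328, np.int64(79), np.int64(138)), (330, np.int64(78), np.int64(138)), (332, np.int64(86), np.int64(139)), (334, np.int64(102), np.int64(139))]
[ 21.7  -0.4 -25.8] [-21.1  -0.4 -25.8]
[ 17.4  -0.4 -25.8] [-16.5  -0.4 -25.8]
zero-offset shift units 1.2748263181155184 0.07452145105545564
```

Call:
{"method": "move_arm", "body": {"rows": [[0.6, 0.04, 0, 0, 0, 0.6, 1], [1.0, 0.07, 0.1, 0, 0, 1.15, 1], [1.27, 0.075, 0.25, 0, 0, 1.15, 1], [1.27, 0.075, 0.4, 0, 0, 1.15, 1], [1.27, 0.075, 0.48, 0, 0, 1.15, 1], [1.27, 0.075, 0.48, 0, 0, 1.15, 1], [1.27, 0.075, 0.48, 0, 0, 1.15, 1]]}}

```text
time: 5.3
tool_pos: [579.7, 178.9, 100.6]
eef_rot: [3.141, 0.0, 2.391]
wrist_force: [-0.0, 0.0, -3.2]
gripper_width: 0.477
grasp_force: 63.1
```

```bash
python3 - <<'E'
from workcell import manip
import pickle
from h import *
o=manip.get_obs();c=manip.read_camera("wrist");t=manip.read_camera("side");pickle.dump((o,c,t),open("d3.pkl","wb"))
print(o["time"],o["tool_pos"],o["eef_rot"],o["wrist_force"],o["moment"])
a=cv2.resize(c["color"][215:345,250:390],(560,520),interpolation=cv2.INTER_CUBIC)
cv2.imwrite("pics/w3.png",a[:,:,::-1])
E
```

```text
5.3 [579.69980273 178.9234241  100.60436034] [3.14139665e+00 2.10192381e-04 2.39082250e+00] [-0.03064686  0.02627398 -3.19616594] [ 0.06131219  0.0770722  -0.02007478]
```

View pics/w3.png

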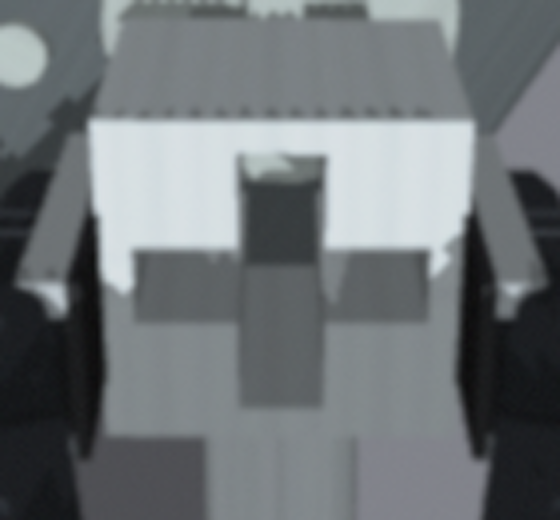

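The view shows the hub squarely held over the collar, with its bore centre near crop (282,285). The pilot is hidden behind the hub. I'll shift about 1 mm and lower gently onto the pilot.

Call:
{"method": "move_arm", "body": {"rows": [[0.013, -0.008, 0.04, 0, 0, 0, 1], [0.013, -0.008, 0.08, 0, 0, 0, 1], [0.013, -0.008, 0.12, 0, 0, 0, 1], [0.013, -0.008, 0.16, 0, 0, 0, 1], [0.013, -0.008, 0.18, 0, 0, 0, 1], [0.013, -0.008, 0.18, 0, 0, 0, 1]]}}

```text
time: 6.15
tool_pos: [578.2, 179.5, 89.6]
eef_rot: [-3.141, -0.0, 2.392]
wrist_force: [-0.3, -0.0, -4.0]
gripper_width: 0.476
grasp_force: 63.1
```

Call:
{"method": "move_arm", "body": {"rows": [[0, 0, 0.03, 0, 0, 0, 1], [0, 0, 0.06, 0, 0, 0, 1], [0, 0, 0.09, 0, 0, 0, 1], [0, 0, 0.09, 0, 0, 0, 1]]}}

```text
time: 6.65
tool_pos: [578.3, 179.5, 84.1]
eef_rot: [-3.142, -0.0, 2.391]
wrist_force: [1.2, -0.1, -3.9]
gripper_width: 0.483
grasp_force: 63.1
```

Call:
{"method": "move_arm", "body": {"rows": [[-0.004, 0.003, 0.03, 0, 0, 0, 1], [-0.004, 0.003, 0.06, 0, 0, 0, 1], [-0.004, 0.003, 0.09, 0, 0, 0, 1], [-0.004, 0.003, 0.12, 0, 0, 0, 1], [-0.004, 0.003, 0.14, 0, 0, 0, 1], [-0.004, 0.003, 0.14, 0, 0, 0, 1]]}}

```text
time: 7.4
tool_pos: [578.6, 179.5, 76.0]
eef_rot: [3.141, 0.0, 2.391]
wrist_force: [-0.1, 0.2, -1.2]
gripper_width: 0.48
grasp_force: 63.5
```

Call:
{"method": "move_arm", "body": {"rows": [[0, 0, 0.01, 0, 0, 0, 1], [0, 0, 0.02, 0, 0, 0, 1], [0, 0, 0.02, 0, 0, 0, 1]]}}

```text
time: 7.78
tool_pos: [578.8, 179.3, 74.6]
eef_rot: [3.142, 0.0, 2.391]
wrist_force: [2.3, -1.7, -2.3]
gripper_width: 0.479
grasp_force: 63.2
```

Call:
{"method": "move_arm", "body": {"rows": [[0, 0, 0.015, 0, 0, 0, 1], [0, 0, 0.03, 0, 0, 0, 1], [0, 0, 0.03, 0, 0, 0, 1]]}}

```text
time: 8.15
tool_pos: [578.8, 179.4, 72.9]
eef_rot: [3.141, 0.001, 2.391]
wrist_force: [3.1, -2.3, -3.0]
gripper_width: 0.481
grasp_force: 63.3
```

Call:
{"method": "move_arm", "body": {"rows": [[-0.006, 0, 0.02, 0, 0, 0, 1], [-0.006, 0, 0.04, 0, 0, 0, 1], [-0.006, 0, 0.06, 0, 0, 0, 1], [-0.006, 0, 0.06, 0, 0, 0, 1]]}}

```text
time: 8.65
tool_pos: [578.9, 179.3, 69.2]
eef_rot: [-3.142, 0.0, 2.391]
wrist_force: [2.3, -2.2, -1.9]
gripper_width: 0.481
grasp_force: 63.3
```

```bash
python3 - <<'E'
from workcell import manip
o=manip.get_obs();print(o["tool_pos"],o["wrist_force"],o["moment"],o["eef_rot"])
E
```

```text
[578.87914603 179.25604852  69.15847795] [ 2.2947404  -2.21180627 -1.94523687] [-0.3405219  -0.59353077  0.03871297] [-3.14157392e+00  4.68776804e-05  2.39148630e+00]
```

The hub has gone past the spline tops with almost no force, so it is on the splines. I'll lower it towards the collar.

Call:
{"method": "move_arm", "body": {"rows": [[-0.006, 0, 0.04, 0, 0, 0, 1], [-0.006, 0, 0.08, 0, 0, 0, 1], [-0.006, 0, 0.12, 0, 0, 0, 1], [-0.006, 0, 0.16, 0, 0, 0, 1], [-0.006, 0, 0.19, 0, 0, 0, 1], [-0.006, 0, 0.22, 0, 0, 0, 1], [-0.006, 0, 0.22, 0, 0, 0, 1]]}}

```text
time: 9.52
tool_pos: [578.9, 179.1, 55.8]
eef_rot: [-3.141, -0.0, 2.392]
wrist_force: [0.9, 1.0, -4.5]
gripper_width: 0.479
grasp_force: 63.2
```

Call:
{"method": "move_arm", "body": {"rows": [[0, 0, 0.015, 0, 0, 0, 1], [0, 0, 0.03, 0, 0, 0, 1], [0, 0, 0.045, 0, 0, 0, 1], [0, 0, 0.055, 0, 0, 0, 1], [0, 0, 0.055, 0, 0, 0, 1]]}}

```text
time: 10.15
tool_pos: [579.1, 179.0, 52.7]
eef_rot: [-3.142, -0.0, 2.391]
wrist_force: [1.5, 1.3, -2.3]
gripper_width: 0.483
grasp_force: 63.2
```

Call:
{"method": "move_arm", "body": {"rows": [[0, 0, 0.01, 0, 0, 0, 1], [0, 0, 0.02, 0, 0, 0, 1], [0, 0, 0.02, 0, 0, 0, 1]]}}

```text
time: 10.52
tool_pos: [579.1, 179.0, 52.3]
eef_rot: [3.141, 0.0, 2.392]
wrist_force: [-3.3, 0.6, 4.9]
gripper_width: 0.478
grasp_force: 64.3
```

The hub is on the collar: it stopped at the expected height and the vertical force rose by 7 N. Now I'll swing it clockwise, slowing near the post.

Call:
{"method": "move_arm", "body": {"rows": [[0, 0, -0.005, 0, 0, 0, 1], [0, 0, -0.005, 0, 0, 0.3, 1], [0, 0, -0.005, 0, 0, 0.7, 1], [0, 0, -0.005, 0, 0, 1.1, 1], [0, 0, -0.005, 0, 0, 1.5, 1], [0, 0, -0.005, 0, 0, 1.5, 1]]}}

```text
time: 11.28
tool_pos: [578.9, 178.9, 52.3]
eef_rot: [-3.141, 0.0, 2.181]
wrist_force: [-3.3, -0.9, 4.5]
gripper_width: 0.478
grasp_force: 64.2
```

```bash
python3 - <<'E'
from workcell import manip
o=manip.get_obs();print(o["tool_pos"],o["wrist_force"],o["moment"],o["eef_rot"])
E
```

```text
[578.88605663 178.93608122  52.30457604] [-3.26611516 -0.86370164  4.47688567] [ 0.02199665  0.55525624 -0.01816531] [-3.14145274e+00  1.75558862e-04  2.18133056e+00]
```

Call:
{"method": "move_arm", "body": {"rows": [[0, 0, 0, 0, 0, 0.4, 1], [0, 0, 0, 0, 0, 0.8, 1], [0, 0, 0, 0, 0, 1.2, 1], [0, 0, 0, 0, 0, 1.6, 1]]}}

```text
time: 11.78
tool_pos: [578.6, 178.8, 52.3]
eef_rot: [-3.141, 0.0, 1.957]
wrist_force: [-5.2, -1.5, 7.3]
gripper_width: 0.481
grasp_force: 64.3
```

```bash
python3 - <<'E'
from workcell import manip
import pickle
from h import *
o=manip.get_obs();print(o["tool_pos"],o["wrist_force"],o["moment"],o["eef_rot"])
c=manip.read_camera("wrist");s=manip.read_camera("side");t=manip.read_camera("top");print(manip.get_obs()["moment"])
a=cv2.resize(c["color"],(640,400));b=[cv2.resize(x,(400,200*2//2),interpolation=cv2.INTER_CUBIC) for x in (s["color"][210:270,240:360],t["color"][150:210,220:340])]
cv2.imwrite("pics/w4.png",np.vstack([cv2.resize(a,(608,380)),np.hstack([cv2.resize(x,(304,200)) for x in b])])[:,:,::-1])
E
```

```text
[578.59637319 178.78770212  52.31870957] [-5.19157533 -1.46757448  7.27559497] [-0.15684228  0.79028593  0.30656264] [-3.14095311e+00  3.28866649e-04  1.95720471e+00]
[-0.1639783   0.83797861 -0.06383237]
```

View pics/w4.png

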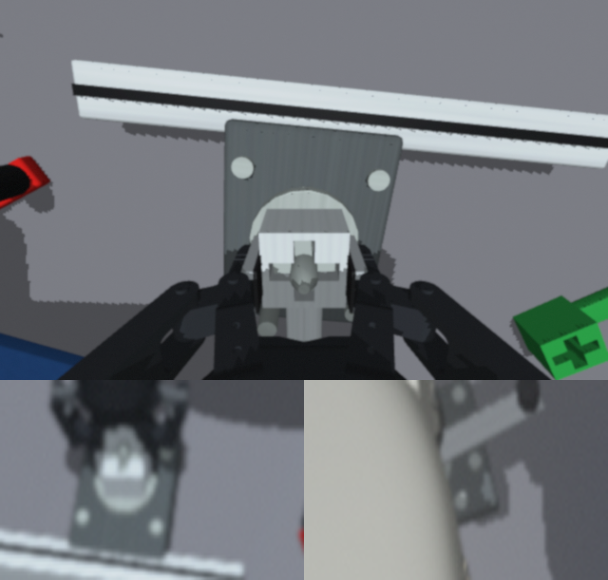

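The pilot stands up through the hub at wrist crop (303,265), the hub sits on the collar, and the arm is close to the post. I'll continue in small steps.

Call:
{"method": "move_arm", "body": {"rows": [[0.002, -0.005, -0.004, 0, 0, 0.15, 1], [0.002, -0.005, -0.004, 0, 0, 0.3, 1], [0.002, -0.005, -0.004, 0, 0, 0.4, 1], [0.002, -0.005, -0.004, 0, 0, 0.5, 1]]}}

```text
time: 12.42
tool_pos: [578.5, 178.7, 52.3]
eef_rot: [-3.141, 0.0, 1.888]
wrist_force: [-3.6, -2.2, 5.2]
gripper_width: 0.483
grasp_force: 64.2
```

```bash
python3 - <<'E'
from workcell import manip
o=manip.get_obs();print(o["tool_pos"],o["wrist_force"],o["moment"],o["eef_rot"])
E
```

```text
[578.51777391 178.74797907  52.31231236] [-3.62867657 -2.1995804   5.1723314 ] [-0.37037256  0.74780265  0.28400202] [-3.14111044e+00  3.91921402e-04  1.88765634e+00]
```

Call:
{"method": "move_arm", "body": {"rows": [[0, 0, 0, 0, 0, 0.06, 1], [0, 0, 0, 0, 0, 0.12, 1], [0, 0, 0, 0, 0, 0.18, 1]]}}

```text
time: 12.8
tool_pos: [578.5, 178.7, 52.3]
eef_rot: [-3.141, 0.0, 1.863]
wrist_force: [-3.8, -2.7, 6.1]
gripper_width: 0.479
grasp_force: 64.2
```

```bash
python3 - <<'E'
from workcell import manip
o=manip.get_obs();print(o["tool_pos"],o["wrist_force"],o["moment"],o["eef_rot"])
E
```

```text
[578.45494127 178.70841841  52.28644631] [-3.84017776 -2.74223773  6.12586257] [-0.36275797  0.74701781  0.32730605] [-3.14100223e+00  4.14672375e-04  1.86268708e+00]
```

Call:
{"method": "move_arm", "body": {"rows": [[0, 0, 0, 0, 0, 0.06, 1], [0, 0, 0, 0, 0, 0.12, 1], [0, 0, 0, 0, 0, 0.15, 1]]}}

```text
time: 13.18
tool_pos: [578.8, 178.8, 52.3]
eef_rot: [-3.142, 0.001, 1.843]
wrist_force: [-2.5, -2.8, 5.4]
gripper_width: 0.479
grasp_force: 64.2
```

```bash
python3 - <<'E'
from workcell import manip
o=manip.get_obs();print(o["tool_pos"],o["wrist_force"],o["moment"],o["eef_rot"])
E
```

```text
[578.75554613 178.80428167  52.30567588] [-2.49238962 -2.83377705  5.37915111] [-0.48718339  0.38794952  1.18662298] [-3.14158539e+00  6.10744540e-04  1.84298841e+00]
```

The moment jumped to 1.2 N m, about 16 N at the post, so the arm has reached the stop. I'll hold, ease off, release and lift away.

Call:
{"method": "move_arm", "body": {"rows": [[0, 0, 0, 0, 0, 0, 1], [0, 0, 0, 0, 0, 0, 1], [0, 0, -0.006, 0, 0, -0.05, 1], [0, 0, -0.006, 0, 0, -0.05, -1], [0, 0, -0.006, 0, 0, -0.05, -1], [0, 0, -0.006, 0, 0, -0.05, -1], [0, 0, -0.006, 0, 0, -0.05, -1], [0, 0, -0.006, 0, 0, -0.05, -1]]}}

```text
time: 14.18
tool_pos: [578.8, 179.0, 52.5]
eef_rot: [3.142, -0.0, 1.85]
wrist_force: [-0.2, -0.4, -0.1]
gripper_width: 1.001
grasp_force: 0.0
```

Call:
{"method": "move_arm", "body": {"rows": [[0, 0, -0.3, 0, 0, 0, -1], [0, 0, -0.7, 0, 0, 0, -1], [0, 0, -1.3, 0, 0, 0, -1], [0, 0, -2.0, 0, 0, 0, -1], [-0.5, 0, -2.5, 0, 0, 0, -1], [-0.9, 0, -2.5, 0, 0, 0, -1], [-0.9, 0, -2.5, 0, 0, 0, -1], [-0.9, 0, -2.5, 0, 0, 0, -1]]}}

```text
time: 15.18
tool_pos: [593.3, 127.4, 202.1]
eef_rot: [-3.141, -0.0, 1.85]
wrist_force: [0.1, 0.2, 0.6]
gripper_width: 1.001
grasp_force: 0.0
```

```bash
python3 - <<'E'
from workcell import manip
from h import *
o=manip.get_obs();print(o["time"],o["tool_pos"],o["wrist_force"],o["gripper_width"],o["eef_rot"])
c=manip.read_camera("wrist");cv2.imwrite("pics/w5.png",c["color"][:,:,::-1])
A=np.radians(16.6);X=np.array([np.cos(A),np.sin(A)]);Y=np.array([-X[1],X[0]]);q=np.array([578.5,179.4])
for n,x,y,z in(("hubtop",0,0,78),("pilot",0,0,91),("grip",0,-115,103),("post",-17,-53,62)): print(n,proj(c,[*(q+x*X+y*Y),z],o).round(1))
E
```

```text
15.175 [593.32095064 127.38567453 202.11297143] [0.14978044 0.17558226 0.63358934] 1.0012375816618522 [-3.14089726e+00 -4.14415895e-04  1.84950696e+00]
hubtop [319.6 134.6]
pilot [319.6 136.2]
grip [321.  264.2]
post [303.1 187.8]
```

View pics/w5.png

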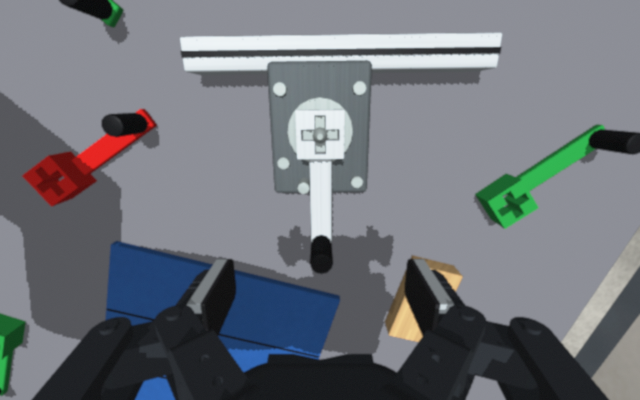

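The hub sits on the collar with its pilot at (320,136). The arm runs straight over the ridge to the grip at (321,255), touching the post at (303,188), and the gripper is clear, so I'm handing in.

```bash
python3 -c "
from workcell import manip
print(manip.close_job())"
```

```text
the job is handed in; nothing more can be done
None
```

The lever is seated on the splines with its hub on the collar, swung clockwise to the stop post over the ridge, and released. I handed the job in at about 15 s; it returned no verdict, and I saw no sign of a limit being passed or a bystander being moved.

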